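# Tighten the slack pressure screw of the printing press

## Robot

A 6-joint arm with a two-finger parallel gripper is mounted at the origin on the work surface. World frame = base frame: x ahead of the robot, y to its left, z up, the work surface at z = 0. Lengths are in m, angles in degrees, forces in N, time in s.
With the tool pointing down it reaches from about 0.325 to 0.85 m from the base axis. Payload 15.5 kg.
Tool frame: the origin (TCP) lies midway between the tips of the shut fingers; the grasp point (between the pads) lies 19 mm behind it; z points along the fingers, y is the line along which they close (so a half turn about z gives the same grasp; the last joint's range is limited). The gripper opens to 91 mm and grips with 3 to 60 N. Pads are 32 mm wide; open, the fingers measure 118 mm over their backs; the gripper's body (76 mm by 178 mm) begins 60 mm behind the grasp point.
Start: joints at [-82.821, 28.281, 77.091, -0, 74.628, -5.472], TCP at [0.137, -0.61, 0.214] pointing down, gripper open.
Joint ranges: [-166.48, 166.48], [-47.26, 123.95], [12.59, 153.08], [-70.14, 250.14], [6.76, 159.57], [-176.63, 176.63]. Speed limits (degrees/s): [108.29, 108.29, 147.25, 172.46, 172.46, 172.46].

## Interface

Orientations are given as a 3x3 rotation matrix whose columns are the frame's x, y, z axes.
In Python, from bench import ctrl gives the robot as it stands. The module is installed in compiled form; this text tells all that it offers. Calls block until the motion is done:
- ctrl.goto(position, orientation): joint-space move of the TCP to a pose.
- ctrl.move_l(position, vel=0.15, ori=None, contact_N=None): straight line of the TCP; ori=None keeps the orientation; vel is the mean speed in m/s. With contact_N (N) it stops when the force on the tool has changed by that much, and returns True; else False.
- ctrl.movej(angles): joint-space move.
- ctrl.command_gripper(opening): opening from 0.0 (shut) to 1.0 (fully open); the grip force is fixed at half the most; returns when the fingers have stopped.
- ctrl.sleep(seconds).
- ctrl.ik(position, orientation): joint angles nearest the present ones, or None.
- ctrl.read_camera(name): name is "side" or "top" or "wrist"; returns the picture (420x560x3 uint8, blue, green, red); there is no depth.
- ctrl.camera_params(name): a dict with "fx", "fy", "cx", "cy" (pixels), "D" ([k1, k2, p1, p2, k3] as OpenCV has them; the pictures are not rectified), "pose" (4x4, takes a point from camera to world coordinates); the wrist camera has in their place "T_tool_cam" (4x4, takes a point from camera to tool coordinates, whose origin is the TCP and whose axes are the flange's). Camera axes: x right, y up, looking along -z (the intrinsics and any distortion apply to the point x, -y, -z); pixel columns grow to the right and rows downward; lengths in m; the calibration is good to about 2 mm. A picture is of the moment at which its call begins: read the wrist's pose just before it. camera_params takes no time and is no camera call.
A pose or a line that the arm cannot do raises ctrl.MotionError and nothing moves.
- ctrl.sign_off(): hands the job in; it is judged then, once.
Readings, each from a call of its own:
- ctrl.current_t(): time.
- ctrl.current_q(): joint angles.
- ctrl.current_dq(): joint speeds.
- ctrl.current_effort(): joint torques, N m.
- ctrl.current_tool_pos(): TCP position.
- ctrl.current_eef_rot(): TCP orientation.
- ctrl.current_contact_force(): force on the tool from outside, world axes, zero at the start.
- ctrl.current_wrist_torque(): the same for the moment, N m.
- ctrl.current_grip_width(): opening from 0.0 (shut) to 1.0 (fully open).
- ctrl.current_grasp_force(): force on a finger pad.
Only numpy, scipy, OpenCV 4.12 (cv2) and the standard library are available. Lean on these libraries where they do the work, as an engineer would, in place of code of your own. Each camera call takes 0.05 s, during which the arm holds its last target. There are 200 camera calls.

## Task

The uncapped pressure screw on top of the blue table-top printing press has worked slack. Take the flat screwdriver with the orange handle out of the wooden tool stand, set its blade on the screw and turn it lightly until the blade drops into the slot, then turn the screw clockwise until it comes up firm against its stop, without forcing it or bearing down hard. Put the screwdriver back, standing in the hole it came from; keep your fingers off the screw and leave the other tool, the brown jar and the white bottle where they are.

Things in the scene. Friction and masses are not known exactly. Their poses are not given: they have to be found in the camera images.
- press: Fixed blue table-top printing press, base 300 x 250 mm (x, y), origin at the centre of its underside. Two upright blue cheeks, 100 x 32 mm and 118 mm tall, at y = +95 and -95 mm of its frame; the bed and rollers lie between and below their tops. On one cheek's top sits the bare pressure screw, on the other a red cap over its twin. A crank stands out at its -y side, below the cheeks' tops.
- screw_mount: Brass bushing, 31 mm across, on top of one cheek (which one varies), holding the steel pressure screw. Origin: centre of the screw's flat top face, 130 mm above the table; z up, x and y along the press's, whatever the slot. The screw's face is 22 mm across, cut right across its middle by a slot 4.4 mm wide and 5 mm deep. The slot may point any way and is not measured: feel (or look) for it.
- pressure_screw (a joint): Turn of the pressure screw about its upright axis, rad, growing clockwise seen from above, from 0 (backed out, also a stop) to a hard stop at 2.0, firmly down; it starts 0.8 to 1.3 short of 2.0. It tells nothing of where the slot points. It turns at about 0.05 N m and stays where left; the torque rises at once at the stop, and over about 0.2 N m there is forcing it.
- driver_grip (a point): Centre of the orange hexagonal handle of the flat screwdriver, upright in its hole, blade down. Handle 80 mm long, 24 mm across flats; this point is half-way up it, 40 mm above its lower end. z runs along the tool, from blade to handle; x is the direction of the blade's width and square to one pair of flats (the other pairs at 60 and 120 deg). About 110 g.
- driver_tip (a point): Middle of the flat end of the screwdriver's blade, 105 mm below driver_grip on the tool's axis. The blade is 12 mm wide along the point's x, 1.6 mm thick along y at its end, tapering up to 2.8 mm over its 14 mm length; the round shank above is 8 mm thick.
- stand: Fixed wooden tool stand, foot 84 x 200 mm, upper face of its 15 mm top board 75 mm above its origin (centre of the underside). Two square holes, 18 mm wide, at y = +45 and -45 mm of its frame; the tools hang in them by the lower ends of their handles, blade ends 10 mm above the table. Which tool is in which hole varies.
- cross_grip (a point): Other tool in the stand, not needed: cross-point screwdriver, round black handle 27 mm thick and 67 mm long, this point near its middle, 25 mm above the board.
- jar_mid (a point): Brown ink jar, 66 mm across and 82 mm tall, centre. To be left alone.
- glue_mid (a point): White bottle, 60 mm across and 170 mm tall, centre. To be left alone.
Mind the look-alikes: they are no part of the job. Of the things that look like the part that bears driver_grip, the middle-sized one is meant.

How it is judged:
By the outcome, as a careful person would: the job done as asked, in the order asked, and still so for the second after the job is handed in, with the robot touching nothing.
It also fails if it takes over 72 s, if anything falls off the work surface, if the arm or the gripper's body presses on something with over 40 N, if the wrist force passes 120 N, or if a joint passes its speed limit or range.

## Working session

There is one attempt and no reset: what is moved stays moved. The work goes in short steps, each a Python script; the robot and the scene stay as the last script left them, time stands still between calls to the robot, and variables do not carry over. Pictures are saved under pics/ and viewed, at most 10 in all, crops included, and the job is handed in when it is done.

```bash
mkdir -p pics; python3 - <<'E'
from bench import ctrl
import cv2, numpy as np
print(ctrl.current_t())
ims=[ctrl.read_camera(n) for n in("side","top")]
for n,i in zip(("side","top"),ims): cv2.imwrite(f"pics/{n}0.png",i)
for n in("side","top","wrist"): print(n,ctrl.camera_params(n))
E
```

```text
0.0
side {'fx': 492.0339055010619, 'fy': 492.0339055010619, 'cx': 278.72608605507105, 'cy': 207.910957087424, 'D': array([0.04964528, 0.        , 0.        , 0.        , 0.        ]), 'pose': array([[ 0.89442807,  0.32046222, -0.31193332,  0.30274897],
       [-0.44712432,  0.62700345, -0.63792359, -0.4845423 ],
       [-0.00884714,  0.71004974,  0.70409594,  0.72860721],
       [ 0.        ,  0.        ,  0.        ,  1.        ]])}
top {'fx': 483.8267331334178, 'fy': 483.8267331334178, 'cx': 279.94076449062385, 'cy': 203.80174301285345, 'D': array([0.03052414, 0.        , 0.        , 0.        , 0.        ]), 'pose': array([[-0.00339761,  0.99657235, -0.08265595,  0.50101538],
       [-0.99986208, -0.00204181,  0.01648188,  0.07630628],
       [ 0.01625662,  0.08270055,  0.99644184,  1.15804164],
       [ 0.        ,  0.        ,  0.        ,  1.        ]])}
wrist {'fx': 355.99662212258863, 'fy': 355.99662212258863, 'cx': 277.94623704574815, 'cy': 206.6261936744502, 'D': array([-0.07524717,  0.        ,  0.        ,  0.        ,  0.        ]), 'T_tool_cam': array([[ 7.80043371e-04,  9.60294460e-01,  2.78987349e-01,
         7.93310635e-02],
       [ 9.99998965e-01, -4.11859709e-04, -1.37832761e-03,
        -3.81963995e-04],
       [-1.20869672e-03,  2.78988135e-01, -9.60293788e-01,
        -1.71497249e-01],
       [ 0.00000000e+00,  0.00000000e+00,  0.00000000e+00,
         1.00000000e+00]])}
```

View pics/side0.png

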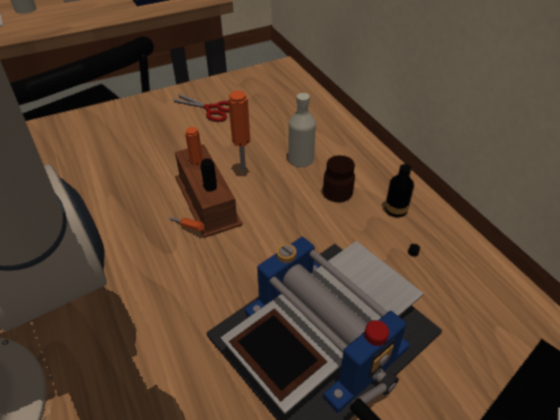

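View pics/top0.png

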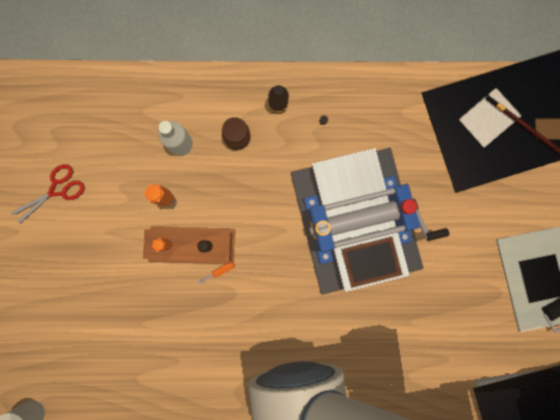

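Side: the upright driver's handle top is at (193,131), the big look-alike stands behind at (238,97), the small one lies at (190,224), and the screw is at (288,252). Top: driver top (159,244), cross tool (205,245), screw (323,228), cap (410,207).

```bash
cat > h.py <<'E'
from bench import ctrl
import cv2, numpy as np
F=np.diag([1,-1,-1.])
def cam(n,tp=None,R=None):
    c=ctrl.camera_params(n); K=np.array([[c["fx"],0,c["cx"]],[0,c["fy"],c["cy"]],[0,0,1]])
    if n=="wrist":
        T=np.eye(4);T[:3,:3]=R;T[:3,3]=tp;P=T@c["T_tool_cam"]
    else: P=c["pose"]
    return K,c["D"],P
def ray(C,uv):
    K,D,P=C; u=cv2.undistortPoints(np.array([[uv]],float),K,D)[0,0]
    d=P[:3,:3]@F@np.array([u[0],u[1],1]); return P[:3,3],d/np.linalg.norm(d)
def tri(obs):
    A=0;b=0
    for C,uv in obs:
        o,d=ray(C,uv);M=np.eye(3)-np.outer(d,d);A=A+M;b=b+M@o
    p=np.linalg.solve(A,b)
    return p,[round(1e3*np.linalg.norm(np.cross(p-o,d)),1) for o,d in [ray(C,uv) for C,uv in obs]]
def onz(C,uv,z):
    o,d=ray(C,uv);return o+d*(z-o[2])/d[2]
def proj(C,p):
    K,D,P=C; q=F@(P[:3,:3].T@(np.array(p,float)-P[:3,3])); 
    return cv2.projectPoints(q.reshape(1,1,3),np.zeros(3),np.zeros(3),K,D)[0][0,0]
def down(a):  # tool z down; tool x axis at world angle a (deg)
    a=np.radians(a);x=np.array([np.cos(a),np.sin(a),0]);z=np.array([0,0,-1.]);return np.column_stack([x,np.cross(z,x),z])
E
python3 - <<'E'
from h import *
np.set_printoptions(precision=4,suppress=True)
S,T=cam("side"),cam("top")
for n,s,t in[("drv",(193,131),(159,244)),("screw",(288,252),(323,228)),("cap",(377,330),(410,206)),("cross",(208,162),(205,245)),("big",(238,97),(154,193))]: print(n,*tri([(S,s),(T,t)]))
for uv in[(148,230),(231,229),(229,264),(145,259)]: print("stand",onz(T,uv,.075))
print(ctrl.current_eef_rot())
E
```

```text
drv [0.503  0.3088 0.1516] [np.float64(1.1), np.float64(1.1)]
screw [ 0.5365 -0.0334  0.1253] [np.float64(2.1), np.float64(2.1)]
cap [ 0.5807 -0.2178  0.1323] [np.float64(0.1), np.float64(0.1)]
cross [0.4994 0.2161 0.1421] [np.float64(0.0), np.float64(0.0)]
big [0.6034 0.3093 0.1997] [np.float64(1.0), np.float64(1.0)]
stand [0.5331 0.3517 0.075 ]
stand [0.5346 0.1678 0.075 ]
stand [0.4571 0.1718 0.075 ]
stand [0.4691 0.357  0.075 ]
[[ 0.9757  0.219  -0.0002]
 [ 0.219  -0.9757  0.0011]
 [ 0.0001 -0.0011 -1.    ]]
```

```bash
python3 - <<'E'
from h import *
import pickle
print([(a,j is not None and np.round(j[[0,5]])) for a in range(-180,180,30) for j in [ctrl.ik([.503,.309,.26],down(a))]])
print([(a,j is not None and np.round(j[[0,5]])) for a in range(-180,180,30) for j in [ctrl.ik([.5365,-.033,.22],down(a))]])
V=[]
for p in ([.515,-.05,.23],[.515,.0,.23],[.49,.28,.26],[.49,.33,.26]):
    (ctrl.goto(p,down(0)) if len(V) in(0,2) else ctrl.move_l(p,vel=.15)); ctrl.sleep(.15)
    tp,R=ctrl.current_tool_pos(),ctrl.current_eef_rot(); im=ctrl.read_camera("wrist")
    V.append((tp,R,im)); print(tp,ctrl.current_t())
pickle.dump(V,open("v.pkl","wb"))
for k,pt in((0,[.5365,-.0334,.13]),(2,[.503,.3088,.155])):
    out=[]
    for tp,R,im in V[k:k+2]:
        u,v=proj(cam("wrist",tp,R),pt).astype(int); r=66
        u=np.clip(u,r,560-r);v=np.clip(v,r,420-r); print("crop origin",u-r,v-r)
        out.append(cv2.resize(im[v-r:v+r,u-r:u+r],None,fx=3,fy=3,interpolation=cv2.INTER_CUBIC))
    cv2.imwrite(f"pics/w{k}.png",np.hstack(out))
E
```

```text
[(-180, array([ 26., -64.])), (-150, array([ 26., -94.])), (-120, array([  26., -124.])), (-90, array([  26., -154.])), (-60, array([ 26., 176.])), (-30, array([ 26., 146.])), (0, array([ 26., 116.])), (30, array([26., 86.])), (60, array([26., 56.])), (90, array([26., 26.])), (120, array([26., -4.])), (150, array([ 26., -34.]))]
[(-180, array([ -10., -100.])), (-150, array([ -10., -130.])), (-120, array([ -10., -160.])), (-90, array([-10., 170.])), (-60, array([-10., 140.])), (-30, array([-10., 110.])), (0, array([-10.,  80.])), (30, array([-10.,  50.])), (60, array([-10.,  20.])), (90, array([-10., -10.])), (120, array([-10., -40.])), (150, array([-10., -70.]))]
[ 0.51502954 -0.05054425  0.22996959] 2.7
[ 0.51506587 -0.0007939   0.22998618] 3.3833
[0.49045636 0.27869427 0.25989096] 4.675
[0.49001753 0.32914332 0.2600277 ] 5.3583
crop origin 189 114
crop origin 253 114
crop origin 174 124
crop origin 237 123
```

View pics/w0.png

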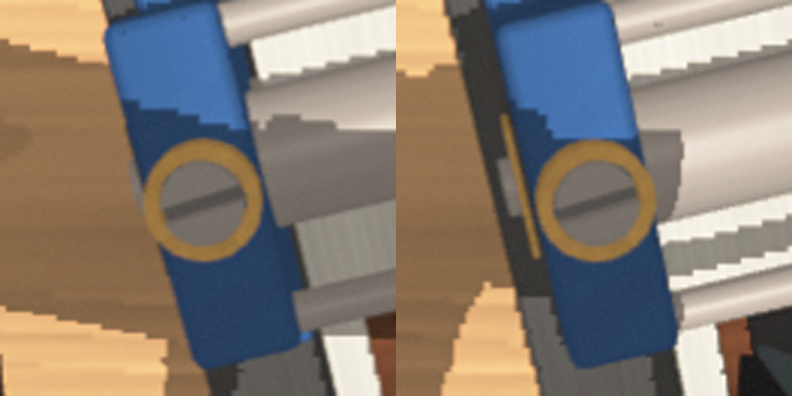

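View pics/w2.png

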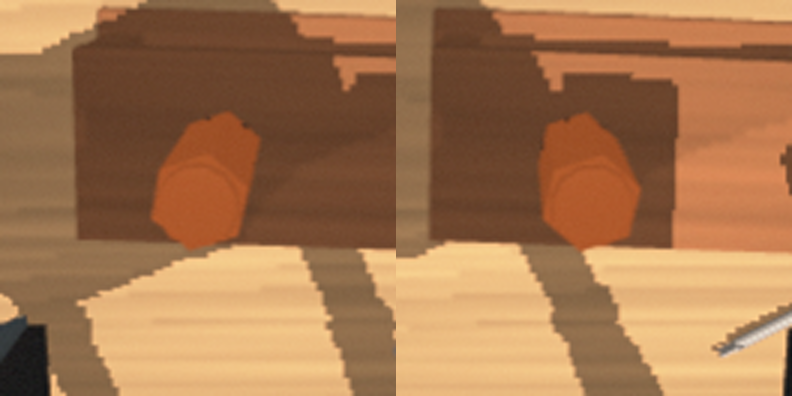

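w0: the screw centre is at crop (204,203) in the left picture and (596,201) in the right, with its slot rising slightly to the right. w2: the hex handle top centres near (197,202) and (590,205). I need a closer crop for the hexagon's angle.

```bash
python3 - <<'E'
from h import *
import pickle
np.set_printoptions(precision=4,suppress=True)
V=pickle.load(open("v.pkl","rb")); C=[cam("wrist",t,R) for t,R,_ in V]
sc=[np.array([189,114])+np.array([204,203])/3,np.array([253,114])+np.array([200,201])/3]
print("screw",tri([(C[0],sc[0]),(C[1],sc[1])]),[onz(C[i],sc[i],.13) for i in(0,1)])
for c,o,a,b in((C[0],(189,114),(165,216),(244,190)),(C[1],(253,114),(160,214),(240,188))):
    A,B=[onz(c,np.array(o)+np.array(q)/3,.13) for q in(a,b)]; d=B-A; print("slot ang",np.degrees(np.arctan2(d[1],d[0]))%180,np.linalg.norm(d),(A+B)/2)
dr=[np.array([174,124])+np.array([197,202])/3,np.array([237,123])+np.array([194,205])/3]
print("drv",tri([(C[2],dr[0]),(C[3],dr[1])]),[onz(C[i+2],dr[i],.155) for i in(0,1)])
out=[]
for k,(u,v) in((2,dr[0]),(3,dr[1])):
    x,y=int(u)-20,int(v)-32; print("o",x,y)
    g=V[k][2][y:y+55,x:x+44].astype(float); g=np.clip((g-g.min((0,1)))/(np.ptp(g.reshape(-1,3),axis=0))*255,0,255).astype(np.uint8)
    out.append(cv2.resize(g,None,fx=9,fy=9,interpolation=cv2.INTER_CUBIC))
cv2.imwrite("pics/hex.png",np.hstack(out))
E
```

```text
screw (array([ 0.5349, -0.0339,  0.1249]), [np.float64(0.3), np.float64(0.3)]) [array([ 0.5357, -0.0342,  0.13  ]), array([ 0.5363, -0.0333,  0.13  ])]
slot ang 108.43291472159684 0.021738956593912156 [ 0.5357 -0.0343  0.13  ]
slot ang 108.55874098745673 0.021734407169362407 [ 0.5363 -0.0332  0.13  ]
drv (array([0.5007, 0.3099, 0.1499]), [np.float64(0.2), np.float64(0.2)]) [array([0.5022, 0.3093, 0.155 ]), array([0.5017, 0.3102, 0.155 ])]
o 219 159
o 281 159
```

View pics/hex.png

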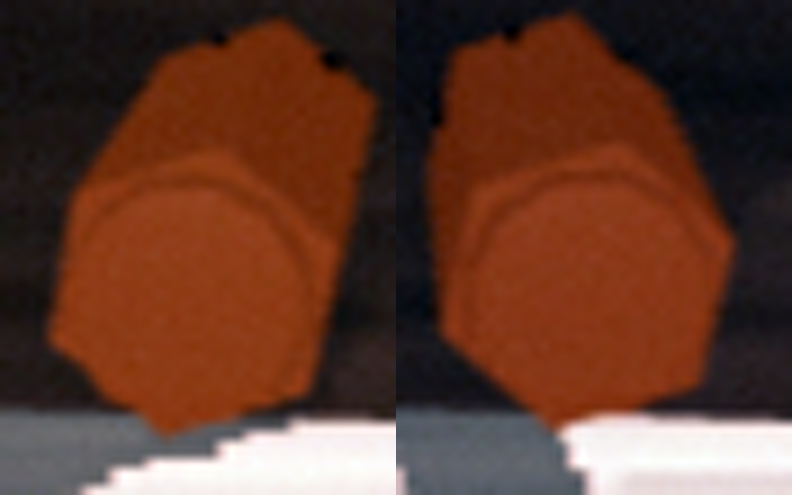

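Hexagon corners read, left: (75,193),(225,150),(330,240),(308,395),(167,436),(48,338). Right (less 396): (79,190),(225,145),(338,243),(306,388),(155,425),(45,335).

```bash
python3 - <<'E'
from h import *
import pickle
np.set_printoptions(precision=4,suppress=True)
V=pickle.load(open("v.pkl","rb")); C=[cam("wrist",t,R) for t,R,_ in V]
H=[[(75,193),(225,150),(330,240),(308,395),(167,436),(48,338)],[(79,190),(225,145),(338,243),(306,388),(155,425),(45,335)]]
for c,o,h in((C[2],(219,159),H[0]),(C[3],(281,159),H[1])):
    P=np.array([onz(c,np.array(o)+(np.array(q)+.5)/9-.5,.155) for q in h])
    m=P.mean(0); a=np.degrees(np.arctan2(*(P-m)[:,1::-1].T)); print(m,np.linalg.norm(P-m,axis=1), np.degrees(np.angle(np.exp(1j*np.radians(a*6)).mean()))/6, a)
E
```

```text
[0.5024 0.3091 0.155 ] [0.0135 0.0133 0.0132 0.0138 0.0135 0.0136] -11.995460447000319 [  47.9443  -14.2555  -68.7973 -132.9761  168.621   107.5278]
[0.5023 0.3101 0.155 ] [0.0134 0.0132 0.0136 0.0139 0.013  0.0137] -12.022868196484998 [  48.4525  -11.8299  -72.1669 -131.222   166.4541  108.1697]
```

```bash
python3 - <<'E'
from h import *
import pickle
np.set_printoptions(precision=4,suppress=True)
R=down(168); g=np.array([.5022,.3095,0])
ctrl.goto(g+[0,0,.19],R); print(ctrl.move_l(g+[0,0,.101],vel=.1,contact_N=8),ctrl.current_tool_pos())
ctrl.command_gripper(0.1); print(ctrl.current_grip_width()*91,ctrl.current_grasp_force(),ctrl.current_contact_force(),ctrl.current_t())
ctrl.move_l(g+[0,0,.28],vel=.15); ctrl.sleep(.2)
tp,Rn=ctrl.current_tool_pos(),ctrl.current_eef_rot(); w=ctrl.read_camera("wrist"); s=ctrl.read_camera("side")
print(tp,ctrl.current_grip_width()*91,ctrl.current_contact_force(),ctrl.current_t())
pickle.dump((tp,Rn,w,s),open("g.pkl","wb"))
tip=tp+Rn@np.array([0,0,.086+.005]); tip=np.array([*tp[:2],.28-.101+.010])
out=[]
for n,c,im in(("w",cam("wrist",tp,Rn),w),("s",cam("side"),s)):
    u,v=proj(c,tip); print(n,u,v); x,y=int(np.clip(u-33,0,494)),int(np.clip(v-45,0,330)); print("o",x,y)
    out.append(cv2.resize(im[y:y+90,x:x+66],None,fx=6,fy=6,interpolation=cv2.INTER_CUBIC))
cv2.imwrite("pics/lift.png",np.hstack(out))
E
```

```text
False [0.5026 0.3097 0.1016]
24.05337554636969 30.000008929346222 [-0.19    0.1684 -0.4059] 10.05
[0.502  0.3094 0.2794] 24.25084065466846 [-0.5412  0.7308 -0.6293] 11.6917
w 277.70325669207153 210.0423664676304
o 244 165
s 189.19559369894807 114.99899944020346
o 156 69
```

View pics/lift.png

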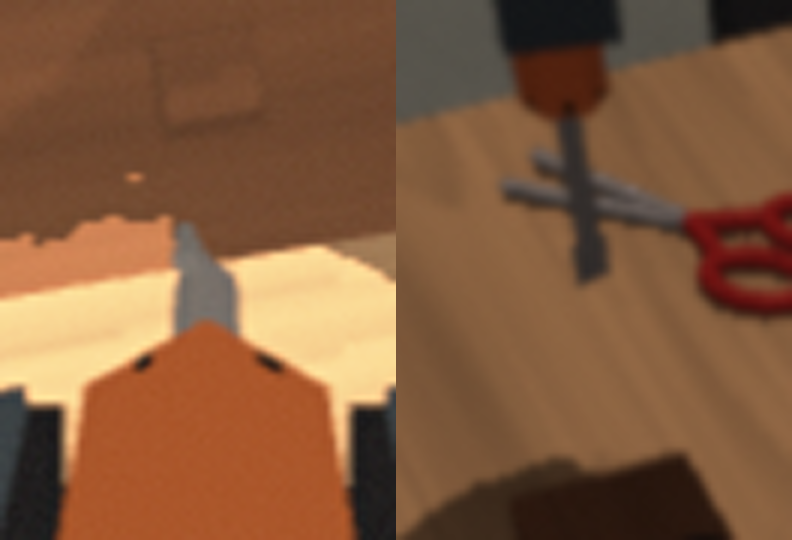

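The wrist crop shows the blade's end running from upper left (180,222) to lower right (238,275). The side crop shows its end from (577,283) to (608,268). I'll compare both with the three possible directions.

```bash
python3 - <<'E'
from h import *
import pickle
np.set_printoptions(precision=1,suppress=True)
tp,R,w,s=pickle.load(open("g.pkl","rb")); W=cam("wrist",tp,R);S=cam("side")
for b in(18,78,138):
  for z in (.188,.202):
    d=.006*np.array([np.cos(np.radians(b)),np.sin(np.radians(b)),0])
    t=np.array([*tp[:2],z])
    print(b,z,[(proj(W,t+k*d)-[244,165])*6 for k in(-1,0,1)],[(proj(S,t+k*d)-[156,69])*6+[396,0] for k in(-1,0,1)])
E
```

```text
18 0.188 [array([178.8, 229.1]), array([202.2, 268. ]), array([225.4, 306.5])] [array([580.5, 286.2]), array([595.6, 278.6]), array([610.6, 271.1])]
18 0.202 [array([177.4, 260.2]), array([202., 301.]), array([226.4, 341.3])] [array([574.2, 248.9]), array([589.4, 241.3]), array([604.6, 233.8])]
78 0.188 [array([155.6, 267.9]), array([202.2, 268. ]), array([248.9, 268.1])] [array([598., 289.]), array([595.6, 278.6]), array([593.2, 268.3])]
78 0.202 [array([152.9, 300.9]), array([202., 301.]), array([251.1, 301.1])] [array([591.9, 251.7]), array([589.4, 241.3]), array([587., 231.])]
138 0.188 [array([179. , 306.5]), array([202.2, 268. ]), array([225.7, 229.1])] [array([613.1, 281.4]), array([595.6, 278.6]), array([578.2, 275.9])]
138 0.202 [array([177.6, 341.2]), array([202., 301.]), array([226.7, 260.3])] [array([607.1, 244.1]), array([589.4, 241.3]), array([571.8, 238.5])]
```

```bash
python3 - <<'E'
from h import *
import pickle
np.set_printoptions(precision=4,suppress=True)
p=np.array([.536,-.0338,0])
ctrl.goto(p+[0,0,.27],down(96)); ctrl.move_l(p+[0,0,.229],vel=.08); ctrl.sleep(.2)
tp,Rn=ctrl.current_tool_pos(),ctrl.current_eef_rot(); w=ctrl.read_camera("wrist"); s=ctrl.read_camera("side"); t=ctrl.read_camera("top")
print(tp,ctrl.current_contact_force(),ctrl.current_wrist_torque(),ctrl.current_q(),ctrl.current_t())
pt=[.536,-.0338,.13];out=[]
for n,c,im in(("w",cam("wrist",tp,Rn),w),("s",cam("side"),s)):
    u,v=proj(c,pt); x,y=int(np.clip(u-33,0,494)),int(np.clip(v-45,0,330)); print(n,"o",x,y,"screw at",(np.array([u,v])-[x,y])*6,"tip",(proj(c,[*tp[:2],tp[2]-.0916])-[x,y])*6)
    out.append(cv2.resize(im[y:y+90,x:x+66],None,fx=6,fy=6,interpolation=cv2.INTER_CUBIC))
cv2.imwrite("pics/pre.png",np.hstack(out))
E
```

```text
[ 0.5363 -0.0338  0.2295] [ 0.6654  0.46   -1.1888] [-0.0194 -0.1125  0.0599] [ -9.9847  20.2989  88.314    0.0003  71.3609 -15.9814] 14.0
w o 244 161 screw at [198.0079 275.7525] tip [200.2892 293.3876]
s o 253 205 screw at [201.1414 273.1269] tip [202.2409 253.1754]
```

View pics/pre.png

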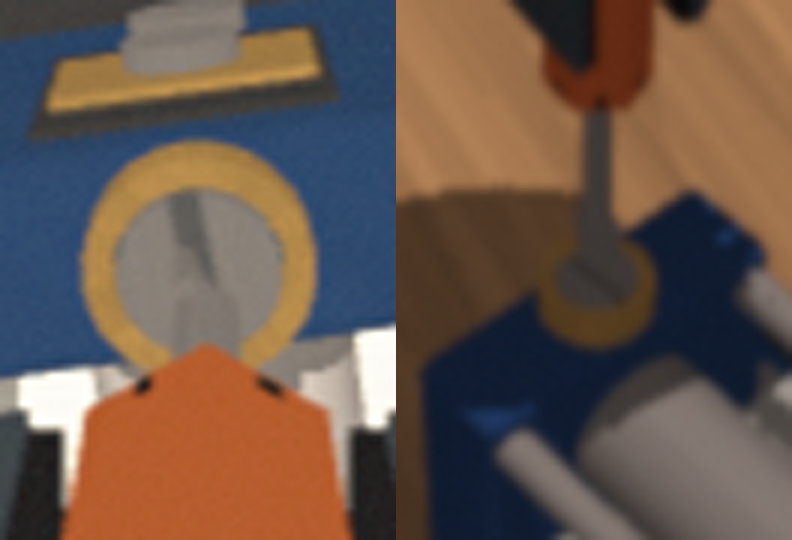

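The screw (crop centre about (199,268)) and the blade end (180,245) are displaced alike from prediction, so they are aligned to within about 1 mm. Next I set the blade down and search for the slot.

```bash
python3 - <<'E'
from h import *
np.set_printoptions(precision=3,suppress=True)
f0=ctrl.current_contact_force(); 
p=np.array(ctrl.current_tool_pos()); c=np.array([.536,-.0338,0])
print(ctrl.move_l(c+[0,0,.217],vel=.015,contact_N=3)); ctrl.sleep(.1)
z0=ctrl.current_tool_pos()[2]; print("contact z",z0,ctrl.current_contact_force()-f0,ctrl.current_wrist_torque())
for i in range(14):
    if z0<.2185: break
    q=np.array(ctrl.current_q()); q[5]+=2.5; ctrl.movej(q); ctrl.sleep(.05)
    df=(ctrl.current_contact_force()-f0)[2]; z=ctrl.current_tool_pos()[2]; print(i,q[5],z,df,ctrl.current_wrist_torque()[2])
    if df<1.5:
        r=ctrl.move_l(c+[0,0,z-.0045],vel=.015,contact_N=3); zz=ctrl.current_tool_pos()[2]; print(" down",r,zz,(ctrl.current_contact_force()-f0)[2])
        if zz<z0-.002: break
print(ctrl.current_tool_pos(),ctrl.current_q(),ctrl.current_grip_width()*91,ctrl.current_t())
E
```

```text
True
contact z 0.21948643658418746 [-1.38   0.209  0.061] [-0.113 -0.014 -0.007]
0 -13.479385144644441 0.21935677126740896 -0.41373120231992333 0.010220418364465488
 down True 0.21593273892499742 1.099310289158514
[ 0.535 -0.034  0.216] [ -9.983  21.124  89.312  -0.022  69.714 -13.51 ] 23.702567902735304 15.2833
```

```bash
cat > turn.py <<'E'
from h import *
import sys
np.set_printoptions(precision=2,suppress=True)
N,step,lim=int(sys.argv[1]),float(sys.argv[2]),float(sys.argv[3])
for i in range(N):
    q=np.array(ctrl.current_q()); 
    if i==0: tgt=q.copy()
    tgt[5]+=step; ctrl.movej(tgt); ctrl.sleep(.04)
    f=ctrl.current_contact_force();t=ctrl.current_wrist_torque()
    print(i,round(ctrl.current_q()[5],1),"z %.4f"%ctrl.current_tool_pos()[2],f,t)
    if abs(t[2])>lim: print("LIM");break
print(ctrl.current_tool_pos(),ctrl.current_grip_width()*91,ctrl.current_t())
E
python3 turn.py 12 3 .1
```

```text
0 -10.6 z 0.2159 [ 0.13  0.32 -0.49] [-0.07 -0.14 -0.02]
1 -7.6 z 0.2159 [-0.03 -0.82  0.36] [-0.01 -0.08  0.01]
2 -4.7 z 0.2159 [-0.24  0.45 -0.31] [-0.04 -0.05 -0.01]
3 -1.7 z 0.2159 [ 0.39 -0.1  -0.17] [ 0.03 -0.03  0.01]
4 1.3 z 0.2159 [-0.29 -0.26 -0.35] [ 0.03 -0.04  0.03]
5 4.3 z 0.2159 [ 0.05 -0.18  0.57] [ 0.01 -0.09 -0.01]
6 7.3 z 0.2159 [-0.59  0.44 -0.08] [-0.05 -0.02  0.01]
7 10.3 z 0.2159 [-1.55 -0.24  0.91] [-0.02  0.02  0.01]
8 13.3 z 0.2159 [-0.18 -0.34  0.87] [ 0.06  0.26 -0.03]
9 16.3 z 0.2159 [-2.62  0.8   1.16] [0.12 0.67 0.08]
10 19.3 z 0.2158 [-5.12  1.01  2.45] [0.17 1.15 0.08]
11 22.3 z 0.2158 [-5.61  1.29  3.55] [0.42 1.28 0.05]
[ 0.54 -0.03  0.22] 23.541239038574524 18.7833
```

The blade is engaged after the slack (j6 about 13°), but only one side bears, giving a -x side force. I'll centre it by moving with the force as it turns.

```bash
cat > turn2.py <<'E'
from h import *
import sys
np.set_printoptions(precision=2,suppress=True)
N,step,lim=int(sys.argv[1]),float(sys.argv[2]),float(sys.argv[3])
fb=np.array([-.2,0,0])
tgt=np.array(ctrl.current_q()); P=np.array(ctrl.current_tool_pos()); hits=0
for i in range(N):
    f=(ctrl.current_contact_force()-fb)[:2]
    if np.linalg.norm(f)>1.5:
        P[:2]+=np.clip(f*1.2e-4,-5e-4,5e-4)
    a=np.radians(0); R=np.array(ctrl.current_eef_rot()); ang=np.degrees(np.arctan2(R[1,0],R[0,0]))-step
    q=ctrl.ik(P,down(ang)); ctrl.movej(q); ctrl.sleep(.05)
    T=np.mean([(ctrl.current_wrist_torque(),ctrl.sleep(.01))[0] for _ in range(4)],0); f=ctrl.current_contact_force()
    print(i,round(ctrl.current_q()[5],1),P*1e3,f,T,round(ctrl.current_grip_width()*91,2))
    if abs(T[2])>lim: print("LIM");break
print(ctrl.current_t())
E
python3 turn2.py 6 2.5 .11
```

```text
0 24.7 [534.62 -33.62 215.84] [-3.81  0.98  1.92] [0.15 0.91 0.05] 23.39
1 27.1 [534.19 -33.5  215.84] [-1.06  0.55  0.96] [0.01 0.33 0.05] 23.83
2 29.5 [534.19 -33.5  215.84] [-0.04  0.36  0.32] [-0.    0.13  0.05] 24.03
3 31.9 [534.19 -33.5  215.84] [0.52 0.2  0.36] [0.01 0.   0.03] 23.8
4 34.3 [534.19 -33.5  215.84] [ 0.23 -0.02 -0.87] [ 0.07 -0.09  0.04] 23.81
5 36.7 [534.19 -33.5  215.84] [1.49 0.06 0.28] [ 0.16 -0.17  0.05] 23.71
20.7833
```

```bash
python3 turn2.py 26 2.2 .1
```

```text
0 38.8 [534.47 -33.47 215.87] [-0.8  -0.43  1.69] [0.16 0.15 0.05] 23.91
1 40.9 [534.47 -33.47 215.87] [-0.82  1.15  0.98] [0.28 0.2  0.05] 23.82
2 43.0 [534.47 -33.47 215.87] [-1.06  1.    2.01] [0.38 0.24 0.04] 24.04
3 45.2 [534.47 -33.47 215.87] [-1.07  1.29  1.14] [0.52 0.28 0.06] 24.12
4 47.3 [534.36 -33.31 215.87] [-0.76  1.33  1.22] [0.35 0.19 0.08] 23.81
5 49.4 [534.36 -33.31 215.87] [-0.45  0.37  0.8 ] [0.41 0.16 0.06] 24.01
6 51.5 [534.36 -33.31 215.87] [0.19 1.52 1.18] [0.43 0.14 0.04] 23.37
7 53.6 [534.41 -33.13 215.87] [-0.79  1.59  1.95] [0.26 0.16 0.02] 23.77
8 55.8 [534.34 -32.94 215.87] [-0.18  0.27  0.58] [-0.1   0.06  0.06] 23.67
9 57.9 [534.34 -32.94 215.87] [ 0.97 -0.55  0.89] [-0.19  0.02  0.05] 23.87
10 60.0 [534.34 -32.94 215.87] [ 0.11 -0.14  0.2 ] [-0.21 -0.06  0.04] 23.92
11 62.1 [534.34 -32.94 215.87] [ 1.04 -0.03  1.31] [-0.21 -0.08  0.07] 23.95
12 64.2 [534.34 -32.94 215.87] [ 0.66 -0.7   0.14] [-0.13 -0.12  0.02] 23.79
13 66.4 [534.34 -32.94 215.87] [0.83 1.22 1.02] [-0.08 -0.16  0.04] 23.7
14 68.5 [534.46 -32.8  215.87] [ 0.8  -0.86  1.07] [-0.25 -0.05  0.06] 23.94
15 70.6 [534.46 -32.8  215.87] [-0.17 -1.66  1.48] [-0.21 -0.05  0.03] 23.65
16 72.7 [534.47 -32.99 215.87] [-0.35  1.19  1.53] [ 0.19 -0.09  0.06] 23.51
17 74.8 [534.47 -32.99 215.87] [0.69 2.05 0.88] [ 0.36 -0.1   0.04] 23.77
18 77.0 [534.57 -32.75 215.87] [0.48 0.08 1.61] [0.11 0.03 0.04] 23.81
19 79.1 [534.57 -32.75 215.87] [-0.38  0.26  2.19] [0.11 0.02 0.05] 23.84
20 81.2 [534.57 -32.75 215.87] [-0.64 -0.19  1.72] [0.13 0.01 0.06] 24.28
21 83.3 [534.57 -32.75 215.87] [0.24 0.79 1.67] [ 0.2  -0.05  0.03] 23.74
22 85.4 [534.57 -32.75 215.87] [-0.08  1.87  0.92] [ 0.29 -0.07  0.06] 23.52
23 87.6 [534.59 -32.52 215.87] [ 0.99 -0.28  1.69] [-0.02 -0.06  0.03] 23.93
24 89.7 [534.59 -32.52 215.87] [-0.79 -0.88  0.2 ] [-0.08 -0.13  0.03] 23.51
25 91.8 [534.59 -32.52 215.87] [ 1.14 -0.7   1.22] [-0.08 -0.2   0.08] 24.06
29.45
```

```bash
python3 turn2.py 9 1.8 .1
```

```text
0 93.5 [534.81 -32.63 215.9 ] [0.59 0.66 1.22] [0.1  0.   0.04] 23.51
1 95.3 [534.81 -32.63 215.9 ] [-0.49 -0.31  0.88] [0.26 0.04 0.06] 23.78
2 97.0 [534.81 -32.63 215.9 ] [0.04 1.9  1.22] [0.41 0.06 0.11] 23.81
LIM
30.45
```

```bash
python3 turn2.py 3 0.8 .13; python3 - <<'E'
from h import *
print(np.mean([(ctrl.current_wrist_torque(),ctrl.sleep(.01))[0] for _ in range(15)],0))
E
```

```text
0 97.8 [534.81 -32.34 215.89] [-0.61  0.52  1.12] [-0.01  0.14  0.1 ] 24.0
1 98.6 [534.81 -32.34 215.89] [1.12 0.28 0.92] [0.03 0.03 0.11] 23.58
2 99.4 [534.81 -32.34 215.89] [ 0.6  -0.5   0.37] [ 0.06 -0.01  0.12] 23.69
31.45
[ 0.04163557 -0.01951455  0.14506028]
```

Torque rises from 0.05 to 0.145 N m within about 2.5° and holds, so the screw is firm at its stop. Next I ease off, lift out and compare the view above the hole with the earlier one.

```bash
python3 - <<'E'
from h import *
import pickle
np.set_printoptions(precision=4,suppress=True)
q=np.array(ctrl.current_q()); q[5]-=9; ctrl.movej(q); ctrl.sleep(.1)
print(np.mean([(ctrl.current_wrist_torque(),ctrl.sleep(.01))[0] for _ in range(8)],0),ctrl.current_contact_force())
p=np.array(ctrl.current_tool_pos()); ctrl.move_l(p+[0,0,.065],vel=.06); sp,sR=ctrl.current_tool_pos(),ctrl.current_eef_rot(); scr=ctrl.read_camera("wrist")
ctrl.goto([.5022,.3095,.28],down(168)); ctrl.sleep(.25)
tp,R=ctrl.current_tool_pos(),ctrl.current_eef_rot(); w=ctrl.read_camera("wrist"); print(tp,ctrl.current_grip_width()*91,ctrl.current_t())
w0=pickle.load(open("g.pkl","rb"))[2]
C=cam("wrist",sp,sR); u,v=proj(C,[.5355,-.0335,.13]).astype(int); print(u,v)
a=[cv2.resize(i[165:255,244:310],None,fx=4,fy=4,interpolation=cv2.INTER_CUBIC) for i in(w0,w)]
v=np.clip(v,45,375); a.append(cv2.resize(scr[v-45:v+45,u-33:u+33],None,fx=4,fy=4,interpolation=cv2.INTER_CUBIC))
cv2.imwrite("pics/back.png",np.hstack(a))
E
```

```text
[-0.131  -0.0337  0.0184] [ 0.2193 -0.2319  0.3238]
[0.5023 0.3093 0.28  ] 23.791007400212735 35.825
278 189
```

View pics/back.png

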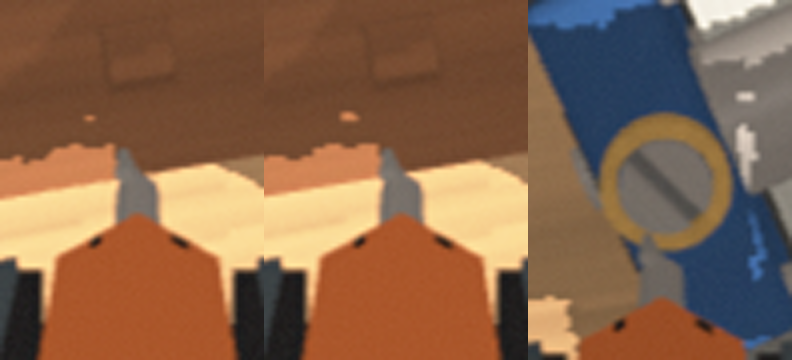

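The driver sits in the hand exactly as before (blade end at (117,150) in both left views). The slot now runs from (635,155) to (697,218), about 35° in world, so the screw turned about 73°. Next I put the driver back.

```bash
python3 - <<'E'
from h import *
import pickle
np.set_printoptions(precision=4,suppress=True)
g=np.array([.5024,.3096,0])
print(ctrl.move_l(g+[0,0,.19],vel=.1,contact_N=6),ctrl.move_l(g+[0,0,.115],vel=.06,contact_N=6),ctrl.move_l(g+[0,0,.099],vel=.02,contact_N=5),ctrl.current_tool_pos(),ctrl.current_contact_force())
z=ctrl.current_tool_pos()[2]
if z<.105:
    ctrl.command_gripper(1.0); ctrl.sleep(.3); ctrl.move_l(g+[0,0,.2],vel=.12); ctrl.move_l([.42,.3,.26],vel=.15); ctrl.sleep(.5)
    print(ctrl.current_contact_force())
    s=ctrl.read_camera("side"); t=ctrl.read_camera("top")
    cv2.imwrite("pics/end.png",np.hstack([cv2.resize(s[60:360,130:430],(390,390)),cv2.resize(t[90:290,130:330],(390,390))]))
print(ctrl.current_t())
E
```

```text
False False True [0.5023 0.3095 0.1009] [-0.7803 -0.6709  7.2082]
[-0.277   0.1523 -0.2807]
42.75
```

View pics/end.png

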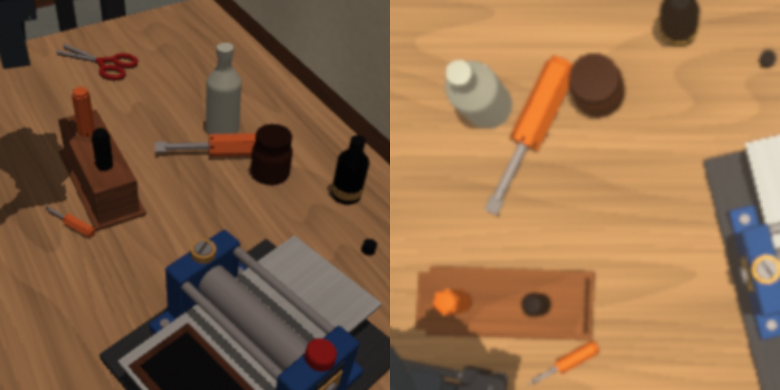

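The driver stands in its hole, but the big look-alike now lies between the bottle and the jar. I need to know when it fell and whether the jar or bottle moved.

```bash
python3 - <<'E'
from h import *
import pickle
g=pickle.load(open("g.pkl","rb"))[3]; s0=cv2.imread("pics/side0.png"); t0=cv2.imread("pics/top0.png")
s=ctrl.read_camera("side"); t=ctrl.read_camera("top")
def c(i,x,y,w=130,h=130): return cv2.resize(i[y:y+h,x:x+w],(260,260))
cv2.imwrite("pics/cmp.png",np.vstack([np.hstack([c(s0,225,80),c(g,225,80),c(s,225,80)]),np.hstack([c(t0,140,95),c(t,140,95),c(cv2.absdiff(t0,t),140,95)])]))
# patch shifts: (new - old) via template matching / phase correlation
for n,a,b,(x,y,w,h) in(("jar side",s0,s,(322,155,34,45)),("jar top",t0,t,(222,118,28,32)),("bot side",s0,s,(288,94,28,38)),("bot top",t0,t,(158,120,32,36))):
    m=cv2.matchTemplate(b[y-12:y+h+12,x-12:x+w+12],a[y:y+h,x:x+w],cv2.TM_CCOEFF_NORMED); _,v,_,l=cv2.minMaxLoc(m); print(n,np.array(l)-12,round(v,3))
E
```

```text
jar side [0 0] 0.982
jar top [0 0] 0.994
bot side [0 0] 0.999
bot top [0 0] 1.0
```

View pics/cmp.png

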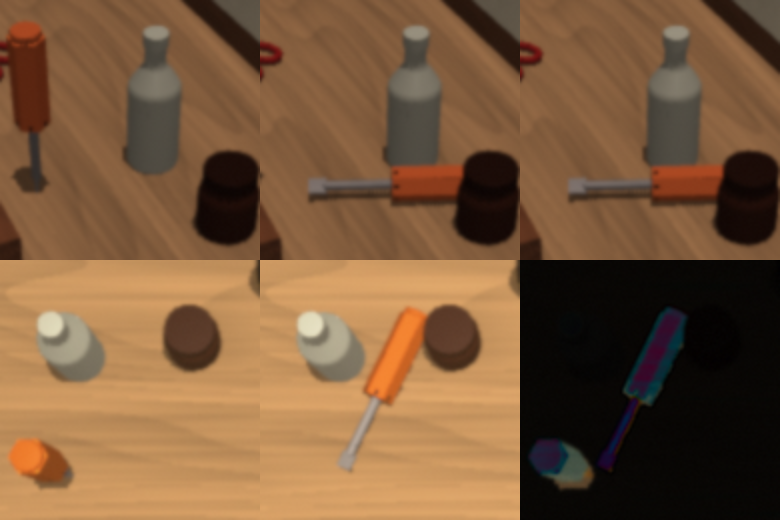

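The top row shows the big look-alike was balanced on its blade at t=0 and already down by t=11.7 s. The jar and bottle show zero shift in both views. It isn't part of the job and can't be stood on its blade again, so I'm handing in.

```bash
python3 -c "
from bench import ctrl
print(ctrl.sign_off(),ctrl.current_t())"
```

```text
the job is handed in; nothing more can be done
the job is handed in; nothing more can be done
```

The pressure screw is turned clockwise about 73° to its stop (torque rose to about 0.145 N m) and the screwdriver is back standing in its hole; the jar and bottle did not move, the other tool looked in place, and the job is handed in — but the large orange look-alike, balanced on its blade at the start, fell over between the start and t = 11.7 s (cause not seen) and was left lying.

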